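Hold a leaning post square with an assembly square

ROBOT

A 6-joint arm with a two-finger parallel gripper is mounted at the origin on a cart in front of the work surface, level with it; the furniture and walls round the work are solid. World frame = base frame: x ahead of the robot, y to its left, z up, the work surface at z = 0. Lengths are in m, angles in rad, forces in N, time in s.
With the tool pointing down it reaches from about 0.25 to 0.775 m from the base axis. Payload 4 kg.
Tool frame: the origin (TCP) lies at the very end of the fingers, on their centre line; the grasp point (between the pads) lies 19 mm behind it; z points along the fingers, y is the line along which they close (so a half turn about z gives the same grasp; the last joint's range is limited). The gripper opens to 94 mm and grips with 3 to 60 N. Pads are 16 mm wide; open, the fingers measure 119 mm over their backs; the gripper's body (75 mm by 177 mm) begins 78 mm behind the grasp point.
Start: joints at [-1.319, 0.087, 1.371, -0, 1.684, -0.103], TCP at [0.191, -0.516, 0.206] pointing down, gripper open.
Joint ranges: [-3.1, 3.1], [-0.76, 2.03], [0.27, 2.55], [-1.08, 4.22], [0.17, 2.65], [-2.57, 2.57]. Speed limits (rad/s): [2.79, 2.79, 3.14, 3.14, 3.14, 3.14].

INTERFACE

Orientations are given as [roll, pitch, yaw] about the fixed x, y, z axes, in that order (R = Rz(yaw) Ry(pitch) Rx(roll)).
In Python, from bench import robot gives the robot as it stands. The module is installed in compiled form; this text tells all that it offers.
- The arm moves only by the tool move_arm, never from a script. Its argument "deltas" is one flat list of numbers, 7 for each row, row after row: the turn, a rotation vector about the tool's x, y, z in rad, then the shift along the tool's x, y, z in cm, then the closure, from -1 (fully open) to 1 (shut). A call has 1 to 8 rows; each row is the pose to reach, as a shift and turn from the pose commanded when the call began, along the tool's axes at that moment; what a row does not reach only later rows make up. A row lasts 1/10 s, in which the tool goes at most 50 mm and 8.59 degrees, less where a joint would pass 70% of its speed; a pose out of reach is approached as far as the arm can. A call with a gripper value outside its range is refused whole. The fingers move at their own pace and stop on an object; the grip force is fixed at half the most. Time passes only in rows, so rows that repeat a pose let the fingers close. It gives the time, the measured TCP pose, the force, the opening and the grip force at its end, in the units of the state.
- robot.get_obs(): the state, without advancing time (a new reading comes with each control period).
- robot.snapshot(name): name is "scene" or "side" or "wrist"; returns a dict with "image" (384x512x3 uint8, red, green, blue), "depth" (384x512 float32, m along the optical axis (not along the pixel's ray), 0 where there is no reading), "fov_y" (degrees; the focal length in pixels is half the picture's height over the tangent of half this angle, whatever the lens; pixels are square), "cx", "cy" (the principal point, pixels), "origin" and "orientation" of the camera in the world; the wrist camera has in their place "T_tool_cam" (4x4, takes a point from camera to tool coordinates, whose origin is the TCP and whose axes are the flange's). Camera axes: x right, y up, looking along -z (the intrinsics and any distortion apply to the point x, -y, -z); pixel columns grow to the right and rows downward; lengths in m; the calibration is good to about 2 mm. A picture is of the moment at which its call begins: read the wrist's pose just before it.
- robot.close_job(): hands the job in; it is judged then, once.
The state is a dict: "time": time; "joint_positions": joint angles; "qvel": joint speeds; "joint_torque": joint torques, N m; "tool_pos": TCP position; "ee_rot": TCP orientation; "wrist_force": force on the tool from outside, world axes, zero at the start; "wrist_torque": the same for the moment, N m; "width": finger opening in m; "finger_force": force on a finger pad.
Only numpy, scipy, OpenCV 4.12 (cv2) and the standard library are available. Lean on these libraries where they do the work, as an engineer would, in place of code of your own. Each camera call takes 0.05 s, during which the arm holds its last target. There are 200 camera calls.

TASK

The foot bolt of the small stand is loose and its post leans over the base plate. Take the aluminium assembly square by its upright leg, stand it on the base plate in front of the post and press it firmly into the corner, down onto the plate and against the middle of the post, until both its faces lie flush and the post stands upright. Finish while still gripping the square and pressing it there, so that the bolt could be tightened, and leave the beaker and the bottle standing where they are.

Things in the scene. Friction and masses are not known exactly. Their poses are not given: they have to be found in the camera images.
- square_grip (a point): Assembly square, an L of plain aluminium standing on its lying leg: 120 mm long (x), 20 thick (y), 110 high. Lying leg 30 mm high; upright leg 40 mm wide, at the +x end; about 0.25 kg. The point is the place to grip: mid-width and mid-thickness of the upright leg, 90 mm above the underside, 20 mm below the top, 20 mm behind the +x face, which goes against the post.
- stand_corner (a point): Corner to press into: on top of the stand's fixed base plate (190 x 110 mm, top 12 mm above the worktop), mid-width of the post, at the post's front face when upright. x: level, towards the post (the way to press); z up. The plate reaches 140 mm to -x, where the square's lying leg goes. Seated, the square's grip point is 20 mm to -x and 90 mm up from here, x axes in line.
- post_top (a point): Middle of the top of the stand's post, a 30 x 30 mm aluminium profile with a black cap, 100 mm high above the plate. Its foot turns on a level bolt across the plate, 20 mm above the plate's top and 15 mm behind the post's front face.
- post (a joint): Lean of the post about its foot bolt: 0 upright, positive leans over the plate towards the square's side (-x of stand_corner). Starts at 0.085 to 0.155 rad, its top overhanging by up to 13 mm. It springs back to about 0.12 rad when let go; 2 to 5 N near the top push it upright, and a stop ends its travel at -0.02.
- beaker: A glass beaker, 70 mm wide and 82 mm high, not to be disturbed; origin at the centre of its underside.
- bottle: A screw-cap reagent bottle, 57 mm wide and 111 mm high, not to be disturbed; origin at the centre of its underside.
There are look-alikes about, which are no part of the job. Of the things shaped like the part that bears square_grip, the aluminium one is meant.

How it is judged:
By the outcome, as a careful person would: the job done as asked, in the order asked, and still so for the second after the job is handed in, while the arm keeps its last pose, push and grip.
It also fails if it takes over 48 s, if anything falls off the work surface, if the arm or the gripper's body presses on something with over 40 N, if the wrist force passes 120 N, or if a joint passes its speed limit or range.

## Working session

There is one attempt and no reset: what is moved stays moved. The work goes in short steps, Python scripts to look and compute and a tool call to move; the robot and the scene stay as the last step left them, time stands still between calls to the robot, and variables do not carry over. Pictures are saved under pics/ and viewed, at most 10 in all, crops included, and the job is handed in when it is done.

Besides the shell and the picture viewer there is one more tool, called after "Request:" as name(argument=value, ...), one argument or row to a line, values as JSON. move_arm: Moves the arm, as the interface text tells. Its arguments: {"type":"object","properties":{"deltas":{"type":"array","items":{"type":"number"}}},"required":["deltas"]}

```bash
mkdir -p pics
cat > h.py <<'E'
import numpy as np, cv2
from scipy.spatial.transform import Rotation as R
from bench import robot
def snap(n):
    o=robot.get_obs(); s=robot.snapshot(n)
    if n=="wrist":
        T=np.eye(4); T[:3,:3]=R.from_euler('xyz',o["ee_rot"]).as_matrix(); T[:3,3]=o["tool_pos"]
        s["T"]=T@np.array(s["T_tool_cam"])
    else:
        T=np.eye(4); q=np.array(s["orientation"])
        T[:3,:3]=q if q.shape==(3,3) else (R.from_euler('xyz',q) if q.size==3 else R.from_quat(q)).as_matrix()
        T[:3,3]=s["origin"]; s["T"]=T
    s["f"]=192/np.tan(np.radians(s["fov_y"])/2)
    return s
def cloud(s):
    v,u=np.mgrid[0:384,0:512]; d=s["depth"]
    P=np.stack([(u-s["cx"])/s["f"]*d,-(v-s["cy"])/s["f"]*d,-d],-1)
    W=P@s["T"][:3,:3].T+s["T"][:3,3]; W[d<=0]=np.nan
    return W
def save(s,name): cv2.imwrite("pics/"+name,s["image"][...,::-1])
E
python3 - <<'E'
from h import *
o=robot.get_obs(); print(o)
for n in ("scene","side","wrist"):
    s=snap(n); print(n,{k:v for k,v in s.items() if k not in("image","depth")}); save(s,n+"0.png"); np.savez(n+"0.npz",W=cloud(s),im=s["image"])
a=[cv2.imread(f"pics/{n}0.png") for n in("scene","side")]
E
```

```text
{'time': 0.0, 'joint_positions': array([-1.31913979e+00,  8.79597303e-02,  1.37222231e+00,  4.35293416e-05,
        1.68360564e+00, -1.03077521e-01]), 'qvel': array([-0.00026682,  0.00047197, -0.00064946, -0.00117401,  0.0009552 ,
       -0.00167766]), 'joint_torque': array([-3.73296816e-04, -3.40172303e+01, -3.02428329e+01,  7.16075208e-02,
        3.27628513e-02, -1.54434574e-04]), 'tool_pos': array([ 0.1909238 , -0.51522215,  0.20431781]), 'ee_rot': array([-3.13941373e+00, -2.68891178e-04,  3.54738614e-01]), 'wrist_force': array([-0.71119453, -0.03892246, -0.35453016]), 'wrist_torque': array([-0.00686282,  0.01846308, -0.03262215]), 'finger_force': 0.0, 'width': 0.09412563027100045}
scene {'fov_y': 52.76492501574385, 'cx': 255.12615355049772, 'cy': 197.12245915137066, 'origin': array([ 0.22721123, -0.34753009,  0.83336768]), 'orientation': array([ 0.67384695,  0.01392966, -0.48130067]), 'T': array([[ 0.88630755,  0.36945226, -0.27922025,  0.22721123],
       [-0.46288756,  0.68862812, -0.55814552, -0.34753009],
       [-0.01392921,  0.62393617,  0.78135116,  0.83336768],
       [ 
[... 608 characters left out ...]
24443, 'cx': 255.74584011821665, 'cy': 190.9315098128183, 'T_tool_cam': array([[ 4.03195397e-04,  9.70182883e-01,  2.42373702e-01,
         6.95472063e-02],
       [ 9.99999877e-01, -3.21539549e-04, -3.76456604e-04,
         4.09993653e-04],
       [-2.87299023e-04,  2.42373824e-01, -9.70182894e-01,
        -1.79523115e-01],
       [ 0.00000000e+00,  0.00000000e+00,  0.00000000e+00,
         1.00000000e+00]]), 'T': array([[ 0.34778175,  0.90952359,  0.22762839,  0.25639748],
       [-0.93757402,  0.33780981,  0.08270119, -0.49182729],
       [-0.00167642, -0.24218043,  0.97022978,  0.38397257],
       [ 0.        ,  0.        ,  0.        ,  1.        ]]), 'f': np.float64(329.7726609856748)}
```

View pics/scene0.png

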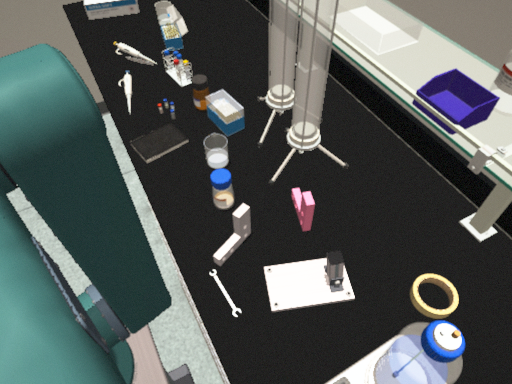

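View pics/side0.png

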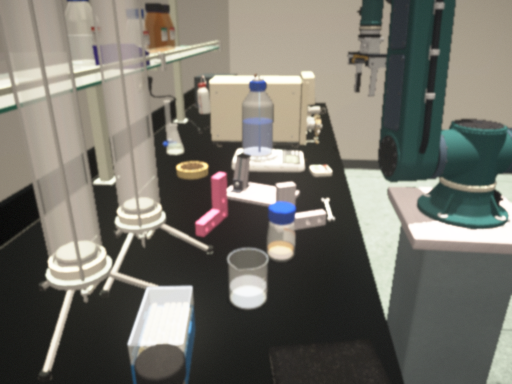

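The scene view shows the aluminium square at about (236,232), a pink look-alike at (303,207), the white plate at (308,283) with the post at (335,270), the bottle at (222,190) and the beaker at (216,150). In the side view the square is at (300,210), just behind the bottle. Next I'll measure the square and the plate.

Run:
```python
from h import *
d=np.load("scene0.npz"); W=d["W"]; im=d["im"].astype(int)
def box(u0,u1,v0,v1):
    m=np.zeros(W.shape[:2],bool); m[v0:v1,u0:u1]=1; return m
sat=im.max(-1)-im.min(-1)
def rect(m,n):
    p=W[m&~np.isnan(W[...,0])]
    r=cv2.minAreaRect((p[:,:2]*1000).astype(np.float32)); print(n,len(p),"z med",np.round(np.nanmedian(p[:,2]),4),"rect mm",np.round(r[0],1),np.round(r[1],1),round(r[2],2)); print(np.round(cv2.boxPoints(r)).tolist())
m=box(205,260,200,270)&(W[...,2]>.006)&(im.min(-1)>70)
z=W[...,2]
rect(m,"square all"); rect(m&(z>.1),"sq top"); rect(m&(abs(z-.03)<.006),"leg top")
P=box(255,365,240,320)
pl=P&(abs(z-.012)<.006)&(im.min(-1)>120)
rect(pl,"plate")
rect(P&(z>.1),"post top"); rect(P&(z>.03),"post all")
rect(box(200,240,165,215)&(z>.03),"bottle"); rect(box(195,235,130,172)&(z>.03),"beaker"); rect(box(285,320,180,235)&(z>.01),"pink")
# plate by contour rays
f=387.0789;
```

```text
square all 1030 z med 0.0324 rect mm [418.3 168.5] [184.9  93.1] 65.95
[[338.0, 103.0], [423.0, 65.0], [498.0, 234.0], [413.0, 272.0]]
sq top 162 z med 0.11 rect mm [438.6 148.3] [40.7 21.2] 27.06
[[416.0, 149.0], [425.0, 130.0], [462.0, 148.0], [452.0, 167.0]]
leg top 364 z med 0.0305 rect mm [417.5 167.3] [181.7  91.6] 65.58
[[338.0, 103.0], [422.0, 66.0], [497.0, 231.0], [413.0, 269.0]]
plate 3114 z med 0.0126 rect mm [512.4 -40.9] [111.1 190.8] 71.16
[[404.0, -63.0], [585.0, -124.0], [621.0, -19.0], [440.0, 42.0]]
post top 213 z med 0.1115 rect mm [559.3 -56.5] [31. 30.] 71.57
[[540.0, -66.0], [569.0, -76.0], [578.0, -47.0], [550.0, -37.0]]
post all 502 z med 0.089 rect mm [562.3 -63.2] [41.3 39.8] 70.88
[[537.0, -76.0], [574.0, -89.0], [588.0, -50.0], [550.0, -37.0]]
bottle 712 z med 0.0964 rect mm [441.1 218.5] [ 53.9 152.5] 2.24
[[411.0, 294.0], [417.0, 141.0], [471.0, 143.0], [465.0, 296.0]]
beaker 621 z med 0.0621 rect mm [468.6 369. ] [178.9  65. ] 66.86
[[404.0, 299.0], [463.0, 274.0], [534.0, 438.0], [474.0, 464.0]]
pink 607 z med 0.0536 rect mm [606.6 144.4] [123.3  21.3] 73.54
[[579.0, 88.0], [599.0, 82.0], [634.0, 200.0], [614.0, 207.0]]
```

```bash
cat >> h.py <<'E'
def go(p,yaw,o=None):
    o=o or robot.get_obs(); A=R.from_euler('xyz',o["ee_rot"]); B=R.from_euler('xyz',[np.pi,0,yaw])
    print("turn",np.round((A.inv()*B).as_rotvec(),3),"shift cm",np.round(A.inv().apply(np.array(p)-o["tool_pos"])*100,2))
E
python3 - <<'E'
from h import *
d=np.load("scene0.npz"); W=d["W"]; im=d["im"].astype(int); z=W[...,2]
blue=(im[...,2]-im[...,0]>50)
for n,(u0,u1,v0,v1) in dict(bottlecap=(205,240,165,188),bigcap=(415,470,315,365)).items():
    m=np.zeros_like(blue); m[v0:v1,u0:u1]=1; p=W[m&blue]; t=np.nanpercentile(p[:,2],90); p=p[p[:,2]>t-.01]
    print(n,np.round(t,3),np.round((np.nanmin(p,0)+np.nanmax(p,0))/2,3))
# upright-leg all points in vicinity: extents in square axes
a=np.radians(27.06); ax=np.array([np.cos(a),np.sin(a)]); ay=np.array([-ax[1],ax[0]])
m=np.zeros_like(blue); m[200:270,205:260]=1
p=W[m&(z>.02)&(z<.04)]; q=p[:,:2]-[.4386,.1483]; 
k=(abs(q@ay)<.015); print("leg x extent",np.percentile((q@ax)[k],[1,99]))
go([.25,-.2,.30],.472); go([.4386,.1483,.25],.472)
E
```

```text
bottlecap 0.113 [0.44  0.269 0.109]
bigcap 0.276 [ 0.546 -0.303  0.275]
leg x extent [-0.10003697  0.01721636]
turn [-0.002 -0.    -0.117] shift cm [ 16.49 -27.53  -9.49]
turn [-0.002 -0.    -0.117] shift cm [ 46.28 -53.63  -4.44]
```

Request:
move_arm(
  deltas=[0,0,-0.117,11,-13,-4.5,-0.3,0,0,-0.117,20,-23,-4.5,-0.3,0,0,-0.117,30,-34,-4.5,-0.3,0,0,-0.117,46.3,-53.6,-4.5,-0.3,0,0,-0.117,46.3,-53.6,-4.5,-0.3,0,0,-0.117,46.3,-53.6,-4.5,-0.3,0,0,-0.117,46.3,-53.6,-4.5,-0.3,0,0,-0.117,46.3,-53.6,-4.5,-0.3],
)

```text
time: 0.95
tool_pos: [0.3305, -0.1415, 0.238]
ee_rot: [3.141, -0.0, 0.471]
wrist_force: [0.7, -0.4, -0.5]
width: 0.0609
finger_force: 0.0
```

```bash
python3 -c "
from h import *
print(robot.get_obs()); go([.4386,.1483,.25],.472)"
```

```text
{'time': 0.95, 'joint_positions': array([-5.62565021e-01, -3.52005769e-01,  1.69533416e+00,  8.37712597e-05,
        1.79759308e+00,  5.37331266e-01]), 'qvel': array([ 1.34782397, -0.12434869,  0.04901607,  0.00199036,  0.07130319,
        1.33159526]), 'joint_torque': array([ -5.72205126, -16.55981541, -30.09085178,  -0.06001555,
         0.2768259 ,  -1.14530459]), 'tool_pos': array([ 0.33054745, -0.14147398,  0.23803835]), 'ee_rot': array([ 3.14105783e+00, -4.13653530e-04,  4.70919014e-01]), 'wrist_force': array([ 0.7132514 , -0.41111511, -0.46141045]), 'wrist_torque': array([ 0.05511645, -0.03021161, -0.00498841]), 'finger_force': 0.0, 'width': 0.060926672009716173}
turn [ 0.001 -0.    -0.001] shift cm [ 22.78 -20.92  -1.2 ]
```

Request:
move_arm(
  deltas=[0,0,0,20,-18.5,-1,-0.3,0,0,0,20,-18.5,-1,-0.3,0,0,0,20,-18.5,-1,-0.3,0,0,0,20,-18.5,-1,-0.3,0,0,0,20,-18.5,-1,-0.3,0,0,0,20,-18.5,-1,-0.3,0,0,0,20,-18.5,-1,-0.3,0,0,0,20,-18.5,-1,-0.3],
)

```text
time: 1.75
tool_pos: [0.4242, 0.1121, 0.2476]
ee_rot: [3.141, 0.002, 0.473]
wrist_force: [0.8, -0.8, 0.2]
width: 0.061
finger_force: 0.0
```

```bash
python3 -c "
from h import *
s=snap('wrist'); save(s,'w1.png'); W=cloud(s); z=W[...,2]; m=(z>.1)&(z<.125)&(np.hypot(W[...,0]-.4386,W[...,1]-.1483)<.05)
p=W[m]; print(len(p),np.median(p[:,2])); r=cv2.minAreaRect((p[:,:2]*1000).astype(np.float32)); print(r)
go([r[0][0]/1000,r[0][1]/1000,.13],np.radians(r[2] if r[2]<45 else r[2]-90)); go([r[0][0]/1000,r[0][1]/1000,.071],.472)"
```

```text
882 0.11017251837104644
((436.9112548828125, 149.24029541015625), (40.29313659667969, 19.59002113342285), 25.914443969726562)
turn [0.    0.001 0.019] shift cm [ 2.85 -2.79 11.77]
turn [ 0.     0.001 -0.001] shift cm [ 2.86 -2.79 17.67]
```

View pics/w1.png

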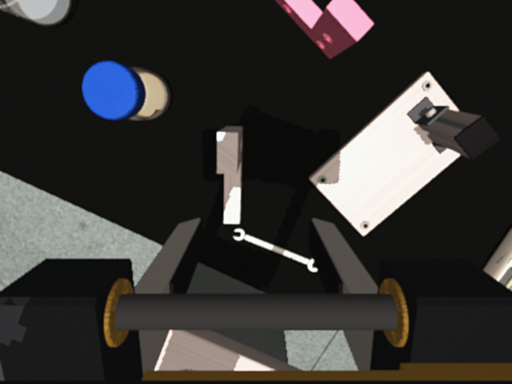

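The wrist view shows the grey square end-on at (230,140), its lying leg running down to (232,220). The bottle cap is at (112,90), clear of the fingers, and the spanner at (275,250) is also clear.

Request:
move_arm(
  deltas=[0,0,0.012,2.8,-2.8,0,-0.3,0,0,0.012,2.8,-2.8,4,-0.3,0,0,0.012,2.8,-2.8,8,-0.3,0,0,0.012,2.8,-2.8,11,-0.3,0,0,0.012,2.8,-2.8,12.5,-0.3,0,0,0.012,2.8,-2.8,12.5,-0.3,0,0,0.012,2.8,-2.8,12.5,-0.3,0,0,0.012,2.8,-2.8,12.5,-0.3],
)

```text
time: 2.6
tool_pos: [0.4379, 0.1494, 0.1249]
ee_rot: [3.141, -0.003, 0.458]
wrist_force: [-0.2, 0.7, -0.5]
width: 0.0612
finger_force: 0.0
```

```bash
python3 -c "
from h import *
go([.4372,.149,.071],.46)"
```

```text
turn [ 0.001 -0.003 -0.002] shift cm [-0.1   0.    5.39]
```

Request:
move_arm(
  deltas=[0,0,0,0,0,2.5,-0.3,0,0,0,0,0,4.5,-0.3,0,0,0,0,0,5.4,-0.3,0,0,0,0,0,5.4,-0.3,0,0,0,0,0,5.4,-0.3,0,0,0,0,0,5.4,1,0,0,0,0,0,5.4,1,0,0,0,0,0,5.4,1],
)

```text
time: 3.4
tool_pos: [0.4373, 0.15, 0.0698]
ee_rot: [3.141, -0.001, 0.46]
wrist_force: [0.4, 0.2, 0.1]
width: 0.0405
finger_force: 0.0
```

Request:
move_arm(
  deltas=[0,0,0,0,0,0,1,0,0,0,0,0,0,1,0,0,0,0,0,0,1,0,0,0,0,0,0,1],
)

```text
time: 3.8
tool_pos: [0.4368, 0.15, 0.0691]
ee_rot: [3.142, -0.0, 0.46]
wrist_force: [0.1, 0.4, 0.5]
width: 0.0195
finger_force: 29.9
```

```bash
python3 -c "
from h import *
o=robot.get_obs();print(o['tool_pos'],o['ee_rot'],o['width'],o['finger_force'],o['wrist_force'])"
```

```text
[0.43681641 0.1499837  0.06912355] [ 3.14159064e+00 -3.79632245e-05  4.59854026e-01] 0.01951402855892642 29.89425927400589 [0.10964234 0.3500329  0.54640261]
```

Request:
move_arm(
  deltas=[0,0,0,0,0,-1.5,1,0,0,0,0,0,-4,1,0,0,0,0,0,-8,1,0,0,0,0,0,-12,1,0,0,0,0,0,-15,1,0,0,0,0,0,-15,1,0,0,0,0,0,-15,1],
)

```text
time: 4.5
tool_pos: [0.4365, 0.1499, 0.2179]
ee_rot: [-3.141, 0.001, 0.46]
wrist_force: [1.1, -0.0, -3.0]
width: 0.0198
finger_force: 29.9
```

```bash
python3 -c "
from h import *
o=robot.get_obs();print(o['width'],o['wrist_force']); go([.503,-.0376,.22],-.329)"
```

```text
0.01984979685974785 [ 1.13976939 -0.02746828 -2.95165607]
turn [0.    0.001 0.789] shift cm [-2.36 19.75 -0.21]
```

Request:
move_arm(
  deltas=[0,0,0.12,-0.4,3,0,1,0,0,0.24,-0.8,6,0,1,0,0,0.37,-1.2,10,0,1,0,0,0.5,-1.6,14,0,1,0,0,0.63,-2,17,0,1,0,0,0.73,-2.4,19,0,1,0,0,0.789,-2.4,19.8,0,1,0,0,0.789,-2.4,19.8,0,1],
)

```text
time: 5.3
tool_pos: [0.5019, -0.0391, 0.215]
ee_rot: [3.14, 0.007, -0.331]
wrist_force: [-0.2, 0.2, -2.0]
width: 0.02
finger_force: 29.9
```

Request:
move_arm(
  deltas=[0,0,0,0,0,0,1,0,0,0,0,0,0,1,0,0,0,0,0,0,1],
)

```text
time: 5.6
tool_pos: [0.5028, -0.0374, 0.2186]
ee_rot: [3.141, 0.001, -0.328]
wrist_force: [-1.0, 0.3, -2.5]
width: 0.0197
finger_force: 29.9
```

Run:
```python
from h import *
s=snap('wrist'); save(s,'w2.png'); W=cloud(s); np.savez("w2.npz",W=W); z=W[...,2]; im=s["image"].astype(int)
def rect(m,n):
    p=W[m]; r=cv2.minAreaRect((p[:,:2]*1000).astype(np.float32)); print(n,len(p),np.round(np.median(p[:,2]),4),r)
near=np.hypot(W[...,0]-.5124,W[...,1]+.041)<.13
rect((abs(z-.012)<.006)&near&(im.min(-1)>90),"plate")
rect((z>.103)&(z<.125)&(np.hypot(W[...,0]-.56,W[...,1]+.057)<.03),"post")
rect((z>.105)&(z<.19)&(np.hypot(W[...,0]-.46,W[...,1]+.03)<.1),"sq")
o=robot.get_obs();print(o['tool_pos'],o['ee_rot'],o['wrist_force'])
```

```text
plate 9761 0.0121 ((513.7860107421875, -41.08616638183594), (110.1401138305664, 184.2263946533203), 70.91827392578125)
post 1265 0.1115 ((558.8794555664062, -56.723167419433594), (29.616161346435547, 30.733259201049805), 70.46701049804688)
sq 1043 0.1512 ((481.8931884765625, -31.780105590820312), (29.576622009277344, 157.1741485595703), 72.38006591796875)
[ 0.50293371 -0.03747226  0.2188977 ] [ 3.14156104e+00  2.12362055e-04 -3.27704878e-01] [-0.47593321  0.23041808 -2.68437323]
```

View pics/w2.png

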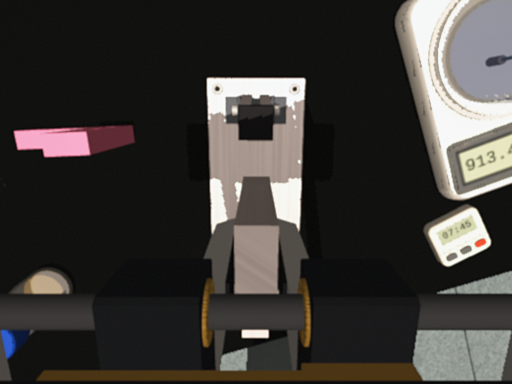

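The wrist view shows the square held in line with the plate: plate centred at about (256,180), post top at (256,120), square at (256,250), with free space between square and post. Now lowering in front of the post.

Request:
move_arm(
  deltas=[0,0,0.005,0,0,3,1,0,0,0.005,0,0,7,1,0,0,0.005,0,0,10,1,0,0,0.005,0,0,12,1,0,0,0.005,0,0,13,1,0,0,0.005,0,0,13,1,0,0,0.005,0,0,13,1,0,0,0.005,0,0,13,1],
)

```text
time: 6.45
tool_pos: [0.5045, -0.0383, 0.091]
ee_rot: [-3.141, -0.004, -0.334]
wrist_force: [-0.5, 0.8, -1.9]
width: 0.0198
finger_force: 29.9
```

Request:
move_arm(
  deltas=[0,0,0,0,0,0.2,1,0,0,0,0,0,0.4,1,0,0,0,0,0,0.5,1,0,0,0,0,0,0.5,1,0,0,0,0,0,0.5,1],
)

```text
time: 6.95
tool_pos: [0.5031, -0.0382, 0.084]
ee_rot: [3.142, 0.0, -0.334]
wrist_force: [-1.1, -0.5, -2.5]
width: 0.0197
finger_force: 29.9
```

Request:
move_arm(
  deltas=[0,0,0,0.8,-0.1,0.1,1,0,0,0,1.6,-0.1,0.2,1,0,0,0,2.0,-0.1,0.2,1,0,0,0,2.4,-0.1,0.2,1,0,0,0,2.7,-0.1,0.2,1,0,0,0,3.0,-0.1,0.2,1,0,0,0,3.0,-0.1,0.2,1,0,0,0,3.0,-0.1,0.2,1],
)

```text
time: 7.75
tool_pos: [0.5317, -0.047, 0.0819]
ee_rot: [3.142, 0.0, -0.334]
wrist_force: [-1.5, 0.7, -2.8]
width: 0.0198
finger_force: 29.9
```

Request:
move_arm(
  deltas=[0,0,0,0,0,0.05,1,0,0,0,0,0,0.1,1,0,0,0,0,0,0.1,1,0,0,0,0,0,0.1,1],
)

```text
time: 8.15
tool_pos: [0.5318, -0.047, 0.0811]
ee_rot: [3.142, 0.0, -0.334]
wrist_force: [-2.4, 0.9, -0.7]
width: 0.0196
finger_force: 29.9
```

Request:
move_arm(
  deltas=[0,0,0,0,0,0.05,1,0,0,0,0,0,0.05,1,0,0,0,0,0,0.05,1],
)

```text
time: 8.45
tool_pos: [0.5318, -0.047, 0.0811]
ee_rot: [3.142, -0.0, -0.334]
wrist_force: [-4.4, 1.0, 2.6]
width: 0.0198
finger_force: 29.9
```

Request:
move_arm(
  deltas=[0,0,0,0.1,0,0,1,0,0,0,0.2,0,0,1,0,0,0,0.3,0,0,1,0,0,0,0.3,0,0,1,0,0,0,0.3,0,0,1],
)

```text
time: 8.95
tool_pos: [0.5338, -0.0476, 0.0812]
ee_rot: [-3.142, 0.002, -0.334]
wrist_force: [-5.4, 1.5, 4.7]
width: 0.0201
finger_force: 29.9
```

Request:
move_arm(
  deltas=[0,0,0,0.1,0,0,1,0,0,0,0.2,0,0.03,1,0,0,0,0.2,0,0.03,1,0,0,0,0.2,0,0.03,1],
)

```text
time: 9.35
tool_pos: [0.535, -0.048, 0.0812]
ee_rot: [3.142, 0.004, -0.334]
wrist_force: [-9.1, 2.5, 7.0]
width: 0.0198
finger_force: 29.9
```

```bash
cat > chk.py <<'E'
import sys
from h import *
s=snap('scene'); save(s,sys.argv[1]); W=cloud(s); z=W[...,2]
ax=np.array([np.cos(-.333),np.sin(-.333)]); ay=np.array([-ax[1],ax[0]])
q=W[...,:2]-[.5545,-.055]; X=q@ax; Y=q@ay
m=(z>.106)&(z<.118)&(abs(Y)<.02)&(X>0.003)&(X<.06)
print("post top x",np.percentile(X[m],[2,50,98]),"z front/back",np.median(z[m&(X<.012)]),np.median(z[m&(X>.02)]),"y",np.percentile(Y[m],[2,98]),m.sum())
b=W[m&(X<.06)]; x=X[m]; print("slope",np.polyfit(x,z[m],1)[0])
o=robot.get_obs(); A=R.from_euler('xyz',o["ee_rot"]); print(o["tool_pos"],o["ee_rot"],"F tool",A.inv().apply(o["wrist_force"]),o["wrist_torque"])
E
python3 chk.py sc3.png; python3 -c "
import cv2; i=cv2.imread('pics/sc3.png')[190:330,240:400]; cv2.imwrite('pics/sc3c.png',cv2.resize(i,None,fx=4,fy=4,interpolation=2))"
```

```text
post top x [0.00685332 0.01973226 0.02718887] z front/back 0.1135098878085471 0.11201779798167277 y [-9.31476747e-05  4.77106240e-03] 16
slope -0.06052776530447622
[ 0.53491902 -0.04798522  0.08115973] [ 3.14157462  0.00385371 -0.33392637] F tool [-8.49032272 -0.58147565 -7.97354244] [0.56503662 1.7056955  0.0594756 ]
```

View pics/sc3c.png

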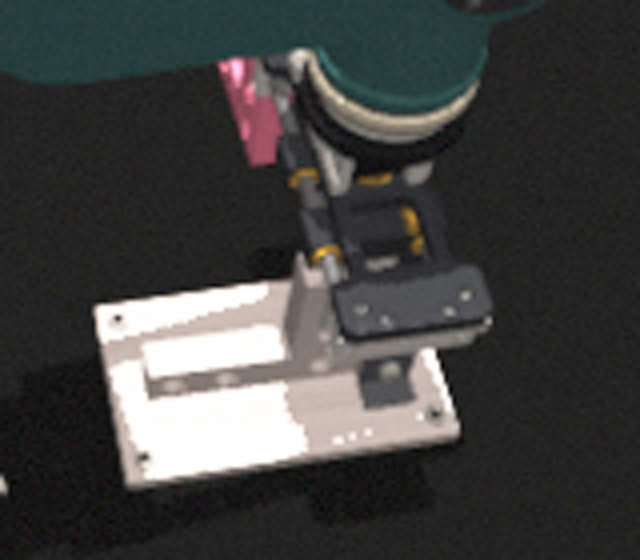

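The crop shows the square standing on the plate with its leg at (215,365) and its upright against the post foot at (385,385). The post top is hidden, so I'll press further and check with the wrist and side cameras.

Request:
move_arm(
  deltas=[0,0,0,0.1,0,0.05,1,0,0,0,0.2,0,0.1,1,0,0,0,0.2,0,0.1,1,0,0,0,0.2,0,0.1,1],
)

```text
time: 9.8
tool_pos: [0.5355, -0.0482, 0.0812]
ee_rot: [3.141, 0.007, -0.334]
wrist_force: [-13.8, 4.0, 13.9]
width: 0.0199
finger_force: 30.0
```

```bash
cat > chk2.py <<'E'
import sys
from h import *
o=robot.get_obs(); A=R.from_euler('xyz',o["ee_rot"]); print(o["tool_pos"],o["ee_rot"],"F tool",A.inv().apply(o["wrist_force"]),o["wrist_torque"])
s=snap('wrist'); W=cloud(s); z=W[...,2]
ax=np.array([np.cos(-.333),np.sin(-.333)]); ay=np.array([-ax[1],ax[0]])
q=W[...,:2]-[.5545,-.055]; X=q@ax; Y=q@ay
def fit(m,n):
    c=np.linalg.lstsq(np.c_[X[m],Y[m],np.ones(m.sum())],z[m],rcond=None)[0]
    print(n,m.sum(),"x",np.percentile(X[m],[1,99]),"y",np.percentile(Y[m],[1,99]),"z",np.median(z[m]),"slopes",c[:2])
fit((z>.106)&(z<.119)&(abs(Y)<.02)&(X>-.005)&(X<.05),"post")
fit((z>.119)&(z<.128)&(abs(Y)<.015)&(X>-.05)&(X<.02),"sqtop")
fit((abs(z-.012)<.004)&(abs(Y)<.05)&(X>-.01)&(X<.045),"plate")
cv2.imwrite("pics/"+sys.argv[1]+"w.png",s["image"][...,::-1])
t=snap('side'); i=t["image"][130:220,200:340,::-1]; i=cv2.resize(i,None,fx=4,fy=4,interpolation=2); w=cv2.resize(s["image"][...,::-1],None,fx=.9375,fy=.9375)
w=w[:240,:]; w=cv2.copyMakeBorder(w,0,0,0,560-w.shape[1],0) if w.shape[1]<560 else w
cv2.imwrite("pics/"+sys.argv[1]+".png",np.vstack([w,i]))
E
python3 chk2.py c1
```

```text
[ 0.53546464 -0.04821213  0.08124014] [ 3.14134127  0.00687995 -0.33371847] F tool [-14.39233125   0.75551272 -13.82255428] [0.8884651  2.85621458 0.05367463]
post 4348 x [-0.00030163  0.02979955] y [-0.01479567  0.01434002] z 0.11220516323387857 slopes [-0.05153774  0.00048028]
sqtop 3284 x [-3.31747106e-02  5.05687292e-05] y [-0.01310807  0.0132654 ] z 0.12229821889533635 slopes [-0.01186266  0.00081339]
plate 5763 x [-0.00933057  0.04471025] y [-0.04944526  0.04941642] z 0.012336927036482037 slopes [ 0.00346561 -0.00011814]
```

View pics/c1.png

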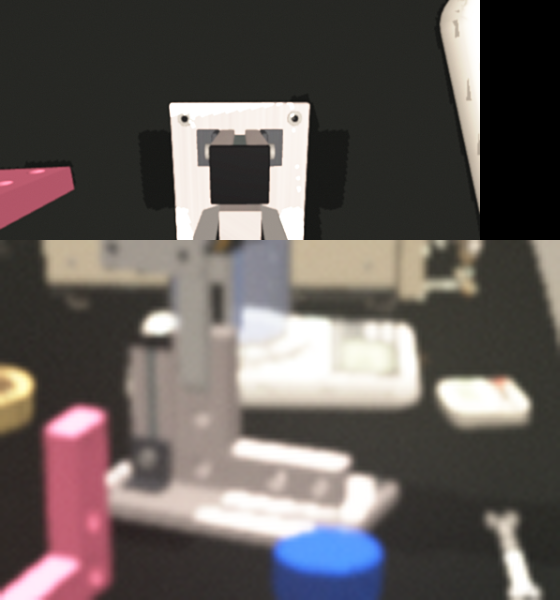

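The top half shows the post cap at (240,175) directly behind the square, with the plate behind it. In the side view the square's upright is at (210,400) beside the post at (150,400), looking parallel and upright. I'll check the lean on interior points only.

```bash
cat > chk3.py <<'E'
from h import *
ax=np.array([np.cos(-.333),np.sin(-.333)]); ay=np.array([-ax[1],ax[0]])
def fit(W,z0,z1,x0,x1,n,e=4):
    z=W[...,2]; q=W[...,:2]-[.5545,-.055]; X=q@ax; Y=q@ay
    m=(z>z0)&(z<z1)&(abs(Y)<.018)&(X>x0)&(X<x1); m=cv2.erode(m.astype(np.uint8),np.ones((2*e+1,)*2))>0
    for _ in range(3):
        c=np.linalg.lstsq(np.c_[X[m],Y[m],np.ones(m.sum())],z[m],rcond=None)[0]; r=z-(X*c[0]+Y*c[1]+c[2]); m&=abs(r)<2.5*r[m].std()
    print(n,m.sum(),"slope x",round(c[0],4),"y",round(c[1],4),"x",np.round(np.percentile(X[m],[1,99]),4),"z",np.round(np.median(z[m]),4))
if __name__=="__main__":
    fit(np.load("w2.npz")["W"],.1,.125,-.02,.05,"post before")
    o=robot.get_obs(); A=R.from_euler('xyz',o["ee_rot"]); print(o["tool_pos"],o["ee_rot"],"F tool",A.inv().apply(o["wrist_force"]),o["time"])
    W=cloud(snap('wrist')); fit(W,.106,.119,-.005,.05,"post"); fit(W,.119,.13,-.05,.02,"sqtop")
E
python3 chk3.py
```

```text
post before 567 slope x 0.1335 y -0.0003 x [-0.007   0.0164] z 0.1114
[ 0.53543905 -0.0482056   0.08121653] [ 3.14131266  0.00688278 -0.33373925] F tool [-13.37223258   0.19233284 -13.67038024] 9.9
post 1841 slope x -0.0088 y 0.0002 x [0.0005 0.0283] z 0.1122
sqtop 1592 slope x -0.0089 y 0.0001 x [-0.0313 -0.0017] z 0.1223
```

Request:
move_arm(
  deltas=[0,0.006,0,0,0,0,1,0,0.012,0,0,0,0,1,0,0.012,0,0,0,0,1,0,0.012,0,0,0,0,1],
)

```text
time: 10.35
tool_pos: [0.5362, -0.0485, 0.0811]
ee_rot: [3.141, -0.007, -0.334]
wrist_force: [-12.6, 2.8, 12.0]
width: 0.0201
finger_force: 30.0
```

```bash
cat >> chk3.py <<'E'
    z=W[...,2]; q=W[...,:2]-[.5545,-.055]; X=q@ax; Y=q@ay
    m=(abs(z-.012)<.004)&(abs(Y)>.025)&(abs(Y)<.045)&(X>-.02)&(X<.04); print("plate slope",np.polyfit(X[m],z[m],1)[0],m.sum())
    m=(abs(z-.042)<.006)&(abs(Y)<.008)&(X>-.12)&(X<-.045); print("leg pts",m.sum())
    print(o["wrist_torque"],o["finger_force"])
E
python3 chk3.py
```

```text
post before 567 slope x 0.1335 y -0.0003 x [-0.007   0.0164] z 0.1114
[ 0.53617783 -0.04848037  0.08112112] [ 3.14138714 -0.00709072 -0.33390018] F tool [-12.74624072   1.53824792 -12.0868831 ] 10.35
post 2588 slope x -0.0055 y -0.0029 x [0.     0.0281] z 0.1123
sqtop 1465 slope x -0.0065 y -0.0014 x [-0.0308 -0.0015] z 0.1223
plate slope 0.0159629938637859 3382
leg pts 204
[0.75185731 2.40670619 0.02842222] 30.002300441265106
```

```bash
cat > chk4.py <<'E'
from h import *
from chk3 import ax,ay
def seg(W,n,zc,tol,y0,y1,x0,x1,e=1):
    z=W[...,2]; q=W[...,:2]-[.5545,-.055]; X=q@ax; Y=q@ay
    m=(abs(z-zc)<tol)&(Y>y0)&(Y<y1)&(X>x0)&(X<x1); m=cv2.erode(m.astype(np.uint8),np.ones((2*e+1,)*2))>0
    for _ in range(4):
        c=np.linalg.lstsq(np.c_[X[m],Y[m],np.ones(m.sum())],z[m],rcond=None)[0]; r=z-(X*c[0]+Y*c[1]+c[2]); m&=abs(r)<2.5*r[m].std()
    print(n,m.sum(),"slope",np.round(c[:2],4),"sd",round(r[m].std(),5),"z at x=-.12,-.04,0,.03:",np.round([c[0]*x+c[2] for x in(-.12,-.04,0,.03)],4))
S=cloud(snap("scene")); seg(S,"scene leg",.042,.008,-.012,.012,-.118,-.05); seg(S,"scene plate-",.012,.006,-.05,-.02,-.135,.04); seg(S,"scene plate+",.012,.006,.02,.05,-.135,-.05)
W=cloud(snap("wrist")); seg(W,"w plate-",.012,.006,-.05,-.028,-.03,.04,2); seg(W,"w plate+",.012,.006,.028,.05,-.03,.04,2)
E
python3 chk4.py
```

```text
scene leg 198 slope [-0.0112 -0.0144] sd 0.00131 z at x=-.12,-.04,0,.03: [0.0435 0.0426 0.0422 0.0418]
scene plate- 673 slope [ 0.0014 -0.0139] sd 0.00148 z at x=-.12,-.04,0,.03: [0.0122 0.0123 0.0123 0.0124]
scene plate+ 217 slope [-0.0029 -0.0159] sd 0.00134 z at x=-.12,-.04,0,.03: [0.0133 0.013  0.0129 0.0128]
w plate- 1849 slope [0.0212 0.0565] sd 0.00119 z at x=-.12,-.04,0,.03: [0.0122 0.0139 0.0147 0.0153]
w plate+ 1742 slope [ 0.0232 -0.0584] sd 0.00126 z at x=-.12,-.04,0,.03: [0.012  0.0139 0.0148 0.0155]
```

The wrist and scene fits suggest the forward push at 90 mm height is tipping the square slightly toe-down. I'll ease the push, press down more, and turn the heel down.

Request:
move_arm(
  deltas=[0,0.01,0,-0.1,0,0.1,1,0,0.02,0,-0.15,0,0.15,1,0,0.03,0,-0.15,0,0.2,1,0,0.03,0,-0.15,0,0.2,1,0,0.03,0,-0.15,0,0.2,1],
)

```text
time: 11.0
tool_pos: [0.5371, -0.0488, 0.0807]
ee_rot: [-3.141, -0.043, -0.334]
wrist_force: [-9.6, 2.6, 14.0]
width: 0.0194
finger_force: 30.0
```

```bash
python3 chk3.py; python3 chk4.py
```

```text
post before 567 slope x 0.1335 y -0.0003 x [-0.007   0.0164] z 0.1114
[ 0.53714401 -0.048833    0.08070242] [-3.14149368 -0.04346828 -0.33431209] F tool [ -9.26861026   0.67827374 -14.42045966] 11.0
post 2408 slope x 0.0032 y -0.0019 x [-0.0007  0.0269] z 0.1122
sqtop 1429 slope x 0.001 y -0.0049 x [-0.0307 -0.0026] z 0.1222
plate slope 0.017881616322352547 3369
leg pts 318
[ 0.46367312  1.77850155 -0.06401174] 30.002283453941345
scene leg 211 slope [-0.0021 -0.0148] sd 0.00129 z at x=-.12,-.04,0,.03: [0.0425 0.0423 0.0422 0.0422]
scene plate- 661 slope [ 0.0004 -0.0164] sd 0.00143 z at x=-.12,-.04,0,.03: [0.012 0.012 0.012 0.012]
scene plate+ 241 slope [-0.01    0.0336] sd 0.00138 z at x=-.12,-.04,0,.03: [0.0116 0.0108 0.0104 0.0101]
w plate- 1666 slope [0.0189 0.0274] sd 0.00103 z at x=-.12,-.04,0,.03: [0.0112 0.0127 0.0135 0.0141]
w plate+ 1838 slope [ 0.0221 -0.0538] sd 0.00119 z at x=-.12,-.04,0,.03: [0.012  0.0137 0.0146 0.0153]
```

Request:
move_arm(
  deltas=[0,0.01,0,0,0,0.05,1,0,0.02,0,0.05,0,0.1,1,0,0.02,0,0.05,0,0.1,1,0,0.02,0,0.05,0,0.1,1,0,0.02,0,0.05,0,0.1,1],
)

```text
time: 11.65
tool_pos: [0.5384, -0.0492, 0.0805]
ee_rot: [-3.141, -0.065, -0.334]
wrist_force: [-8.1, 2.0, 15.9]
width: 0.0199
finger_force: 30.0
```

```bash
python3 chk3.py; python3 chk4.py; python3 chk2.py c5
```

```text
post before 567 slope x 0.1335 y -0.0003 x [-0.007   0.0164] z 0.1114
[ 0.53835706 -0.04922971  0.08048934] [-3.14142951 -0.06526379 -0.33427509] F tool [ -7.22466139   0.71769628 -16.36666489] 11.65
post 2306 slope x 0.0023 y -0.0046 x [-0.0006  0.027 ] z 0.1122
sqtop 1437 slope x 0.0057 y -0.0013 x [-0.0304 -0.0027] z 0.1222
plate slope 0.01745984867631298 3356
leg pts 418
[ 0.42876368  1.78123285 -0.06720666] 30.00296115875244
scene leg 207 slope [ 0.0054 -0.0373] sd 0.00147 z at x=-.12,-.04,0,.03: [0.0424 0.0428 0.043  0.0432]
scene plate- 686 slope [-0.0009 -0.0311] sd 0.0014 z at x=-.12,-.04,0,.03: [0.0115 0.0115 0.0114 0.0114]
scene plate+ 237 slope [-0.0146  0.017 ] sd 0.00152 z at x=-.12,-.04,0,.03: [0.0125 0.0113 0.0107 0.0103]
w plate- 1834 slope [0.0216 0.0834] sd 0.00129 z at x=-.12,-.04,0,.03: [0.0133 0.015  0.0159 0.0165]
w plate+ 1803 slope [ 0.0197 -0.0507] sd 0.00105 z at x=-.12,-.04,0,.03: [0.0121 0.0137 0.0145 0.0151]
[ 0.53835975 -0.0492234   0.0804828 ] [-3.14145398 -0.06518511 -0.33422507] F tool [ -8.69817391   1.37909408 -15.89988962] [ 0.45450121  1.75287517 -0.03754205]
post 4206 x [-0.00139084  0.02874423] y [-0.01475526  0.01439403] z 0.11221229894540904 slopes [-0.02861973 -0.0020731 ]
sqtop 3198 x [-0.0322276  -0.00110481] y [-0.01312714  0.01316708] z 0.12218219606577185 slopes [-0.0033905   0.00301132]
plate 5561 x [-0.00942175  0.04474346] y [-0.04943614  0.04937452] z 0.012328021408597067 slopes [3.00282574e-03 9.48559263e-05]
```

View pics/c5.png

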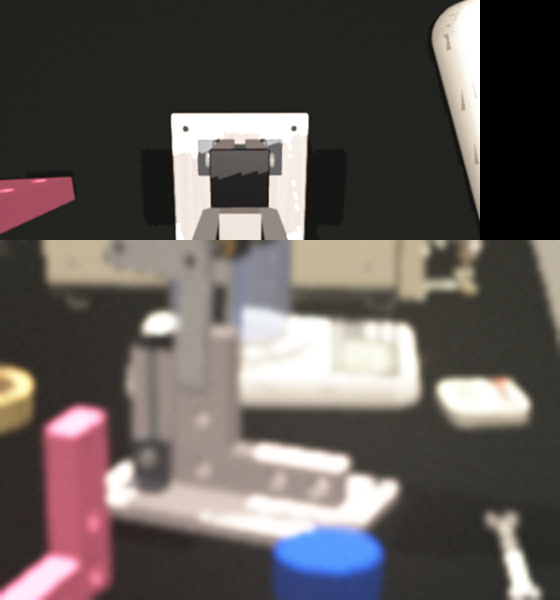

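The view shows the cap at (240,175) tight behind the square, and in the side view the post and upright are parallel with the leg flat on the plate. Turning the tool another 0.02 rad no longer changed the square's or post's slope, so it is seated. I'll settle briefly, then hand in.

Request:
move_arm(
  deltas=[0,0,0,0,0,0,1,0,0,0,0,0,0,1,0,0,0,0,0,0,1,0,0,0,0,0,0,1,0,0,0,0,0,0,1,0,0,0,0,0,0,1],
)

```text
time: 12.5
tool_pos: [0.5383, -0.0492, 0.0805]
ee_rot: [-3.141, -0.065, -0.334]
wrist_force: [-9.1, 2.4, 15.4]
width: 0.0196
finger_force: 30.0
```

```bash
python3 chk3.py; python3 -c "
from bench import robot
print(robot.close_job())"
```

```text
post before 567 slope x 0.1335 y -0.0003 x [-0.007   0.0164] z 0.1114
[ 0.53834693 -0.04921207  0.08048502] [-3.14142859 -0.06520567 -0.33427377] F tool [ -8.4067351    0.73401959 -15.94631587] 12.5
post 2049 slope x 0.0008 y -0.0002 x [-0.0006  0.0269] z 0.1122
sqtop 1335 slope x 0.0033 y -0.0006 x [-0.0304 -0.0028] z 0.1222
plate slope 0.019641138474734587 3345
leg pts 413
[ 0.38112282  1.83083404 -0.04142218] 30.0028994679451
the job is handed in; nothing more can be done
None
```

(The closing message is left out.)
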